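Sort two jack-screw studs by thread pitch on notched gauges

TASK

Two steel studs of the same size differ only in thread pitch. Sort them: lay each stud lengthwise in the notched gauge whose pitch matches its thread, so that the threads on both sides of the square drop fully into the notches and the stud lies level. Lower them in without dropping them, and leave the other things on the bench where they are.

Things in the scene. Friction and masses are not known exactly. Their poses are not given: they have to be found in the camera images.
- stud_fine: Steel double-ended stud, loose, 150 mm long, 0.28 to 0.46 kg, with the FINE thread (pitch 7 mm, 31 mm outside diameter, right-handed, 25 to 75 mm either side of centre). Origin at its centre on the axis, x along the axis, z up. Middle: a square 38 x 38 mm, 40 mm long along x, gripped across its upright faces. It starts on a flat of the square, origin 19 mm above the bench.
- stud_coarse: Steel double-ended stud, loose, 150 mm long, 0.28 to 0.46 kg, with the COARSE thread (pitch 12 mm, 31 mm outside diameter, right-handed, 25 to 75 mm either side of centre). Origin at its centre on the axis, x along the axis, z up. Middle: a square 38 x 38 mm, 40 mm long along x, gripped across its upright faces. It starts on a flat of the square, origin 19 mm above the bench.
- gauge_fine: Fixed gauge for the FINE pitch: base plate 166 (x) x 66 (y) x 10 mm, origin at the centre of its underside on the bench, z up. At each end two steel plates lean together into a V along x, 35 to 74 mm from the centre, notched at 7 mm pitch; teeth 2.8 mm high, sloped 60 degrees, tips 30 mm above the bench. Between the ends a 68 mm gap, clear above the base, takes the square and fingers.
- gauge_coarse: Fixed gauge for the COARSE pitch: base plate 166 (x) x 66 (y) x 10 mm, origin at the centre of its underside on the bench, z up. At each end two steel plates lean together into a V along x, 35 to 74 mm from the centre, notched at 12 mm pitch; teeth 5 mm high, sloped 60 degrees, tips 31.5 mm above the bench. Between the ends a 68 mm gap, clear above the base, takes the square and fingers.
- seat_fine (a point): Where a stud's centre lies when seated in the fine gauge: 40 mm above the gauge's origin; x along the V. A stud kept at the roll it had on the bench (a flat down, either way round) meshes with its centre here, or whole pitches along x (up to 14 mm off). Riding on the teeth it lies 3 mm or more higher; within 1.5 mm of a match it slides in by its weight, else nudge it along x.
- seat_coarse (a point): Where a stud's centre lies when seated in the coarse gauge: 40 mm above the gauge's origin; x along the V. A stud kept at the roll it had on the bench (a flat down, either way round) meshes with its centre here, or whole pitches along x (up to 14 mm off). Riding on the teeth it lies 3 mm or more higher; within 1.5 mm of a match it slides in by its weight, else nudge it along x.
- marker: Bystander: blue and white felt marker, 128 mm long, 17 mm high, lying between the two gauges. Origin at the centre of its underside.
- spanner: Bystander: adjustable spanner, 149 mm long, lying at the left. Origin at the centre of its underside.
- tin: Bystander: small round tin, 48 mm across, 21 mm high, behind the gauges. Origin at the centre of its underside.
- screwdriver: Bystander: red-handled screwdriver, 187 mm long, behind the gauges. Origin at the centre of its underside.
- tape_roll: Bystander: roll of paper tape, 62 mm across, 19 mm high, behind the gauges. Origin at the centre of its underside.

How it is judged:
By the outcome, as a careful person would: the job done as asked, in the order asked, and still so for the second after the job is handed in, with the robot touching nothing.
It also fails if it takes over 54 s, if anything falls off the work surface, if the arm or the gripper's body presses on something with over 40 N, if the wrist force passes 120 N, or if a joint passes its speed limit or range.

ROBOT

A 6-joint arm with a two-finger parallel gripper is mounted at the origin on a cart in front of the work surface, level with it; the furniture and walls round the work are solid. World frame = base frame: x ahead of the robot, y to its left, z up, the work surface at z = 0. Lengths are in m, angles in rad, forces in N, time in s.
With the tool pointing down it reaches from about 0.225 to 0.875 m from the base axis. Payload 3.4 kg.
Tool frame: the origin (TCP) lies at the very end of the fingers, on their centre line; the grasp point (between the pads) lies 19 mm behind it; z points along the fingers, x is the direction in which the jaws open and shut, and the axes are right-handed (so a half turn about z gives the same grasp; the last joint's range is limited). The gripper opens to 85 mm and grips with 20 to 120 N. Pads are 22 mm wide; open, the fingers measure 114 mm over their backs; the gripper's body (76 mm by 85 mm) begins 54 mm behind the grasp point. The pads swing forward as they close: fully open they stand 13 mm farther back than shut.
Start: joints at [0.983, 0.276, 1.505, -0, 1.361, -0.121], TCP at [0.259, 0.514, 0.231] pointing down, gripper open.
Joint ranges: [-2.89, 2.89], [-0.75, 2.08], [0.22, 2.7], [-1.18, 4.32], [0.11, 2.71], [-2.7, 2.7]. Speed limits (rad/s): [2.57, 2.57, 3.14, 3.14, 3.14, 3.14].

INTERFACE

Orientations are given as a unit quaternion [w, x, y, z].
In Python, from rig import manip gives the robot as it stands.
- The arm moves only by the tool carry_out, never from a script. Its argument "series" is a list of rows, each a list of 2 entries, a list of its own where there are three numbers: the shift along the tool's x, y, z in mm, then the turn about the tool's z in degrees. A call has 1 to 10 rows; each row shifts and turns the pose as measured when the row begins, along the tool's axes as they then stand; what a row does not reach is not made up. A row lasts 1/12 s, in which the tool goes at most 41.7 mm and 7.16 degrees, less where a joint would pass 70% of its speed; a pose out of reach is approached as far as the arm can. A call is refused whole if a number of a shift passes 41.7 or a number of a turn 7.16, either way. A call with a gripper value outside its range is refused whole. "fingers" is the finger opening in mm, from 0 to 85.4, set as the call begins (left out, the last holds). The fingers move at their own pace and stop on an object; "squeeze" is the grip in N (left out, the last holds). Time passes only in rows, so rows that do not move let the fingers close. It gives the time, the measured TCP pose, the force and the opening at its end, in the units of the state.
- manip.get_state(): the state, without advancing time (a new reading comes with each control period).
- manip.get_image(name): name is "side" or "top"; returns a dict with "frame" (420x560x3 uint8, blue, green, red), "K" (3x3 intrinsics, pixels), "rvec" (rotation vector, rad) and "tvec" (3), from world to camera coordinates, as OpenCV has them. Camera axes: x right, y down, z forward; pixel columns grow to the right and rows downward; lengths in m; the calibration is good to about 2 mm. A picture is of the moment at which its call begins. There is no depth.
- manip.sign_off(): hands the job in, once; it reports no verdict.
The state is a dict: "clock": time; "qpos": joint angles; "qd": joint speeds; "effort": joint torques, N m; "position": TCP position; "ee_rot": TCP orientation; "contact_force": force on the tool from outside, world axes, zero at the start; "moment": the same for the moment, N m; "width": finger opening in m.
Only numpy, scipy, OpenCV 4.12 (cv2) and the standard library are available. Lean on these libraries where they do the work, as an engineer would, in place of code of your own. Each camera call takes 0.05 s, during which the arm holds its last target. There are 200 camera calls.

## Working session

There is one attempt and no reset: what is moved stays moved. The work goes in short steps, Python scripts to look and compute and a tool call to move; the robot and the scene stay as the last step left them, time stands still between calls to the robot, and variables do not carry over. Pictures are saved under pics/ and viewed, about 8 in all and at most 12, crops included, and the job is handed in when it is done.

Besides the shell and the picture viewer there is one more tool, called after "Call:" as name([rows], argument=value, ...), one row to a line, values as JSON. carry_out: Moves the arm, as the interface text tells. Its arguments: {"type":"object","properties":{"series":{"type":"array","items":{"type":"array"}},"fingers":{"type":"number"},"squeeze":{"type":"number"}},"required":["series"]}

```bash
mkdir -p pics
python3 - <<'E'
from rig import manip
import cv2
for n in("top","side"):
    d=manip.get_image(n); cv2.imwrite(f"pics/{n}0.png",d["frame"])
    print(n,d["K"].tolist(),d["rvec"].ravel(),d["tvec"].ravel())
s=manip.get_state();print({k:s[k] for k in("clock","position","ee_rot","contact_force","width")})
E
```

```text
top [[515.0529490103694, 0.0, 274.7428722710213], [0.0, 515.0529490103694, 217.13093068345447], [0.0, 0.0, 1.0]] [ 2.1256395  -2.15855648  0.1370733 ] [0.25662758 0.60180581 1.2769619 ]
side [[486.2827558895781, 0.0, 279.3376888613499], [0.0, 486.2827558895781, 209.45338722779087], [0.0, 0.0, 1.0]] [ 1.90724806 -0.607843    0.37694278] [-0.35948416  0.26443424  0.56162264]
{'clock': 0.1, 'position': array([0.25850943, 0.51308796, 0.23052637]), 'ee_rot': array([ 3.37826565e-04,  8.51486380e-01,  5.24376059e-01, -7.61644824e-04]), 'contact_force': array([0.30952827, 0.13655686, 0.04692031]), 'width': 0.08545363953913807}
```

View pics/top0.png

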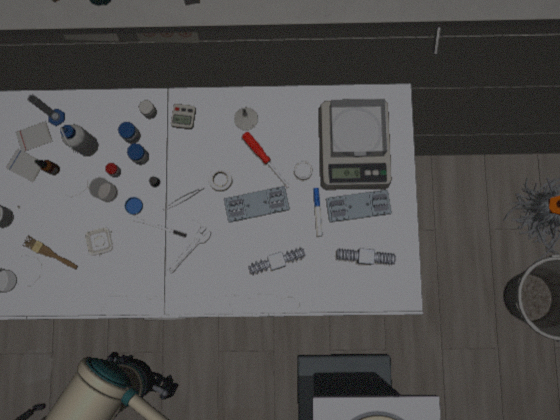

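View pics/side0.png

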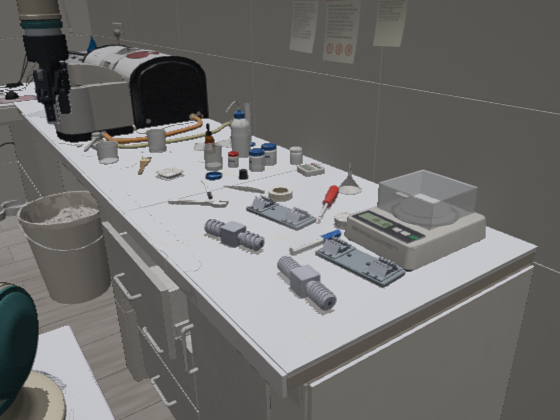

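The top view shows studs near (277,260) and (366,256), and gauges near (257,204) and (359,205). I'll enlarge both views.

Run:
```python
import cv2,numpy as np
a=cv2.imread("pics/top0.png")[180:280,215:400]
cv2.imwrite("pics/top0c.png",cv2.resize(a,None,fx=4.3,fy=4.3,interpolation=cv2.INTER_CUBIC))
b=cv2.imread("pics/side0.png")[190:310,200:410]
cv2.imwrite("pics/side0c.png",cv2.resize(b,None,fx=3.8,fy=3.8,interpolation=cv2.INTER_CUBIC))
```

```text
(no output)
```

View pics/top0c.png

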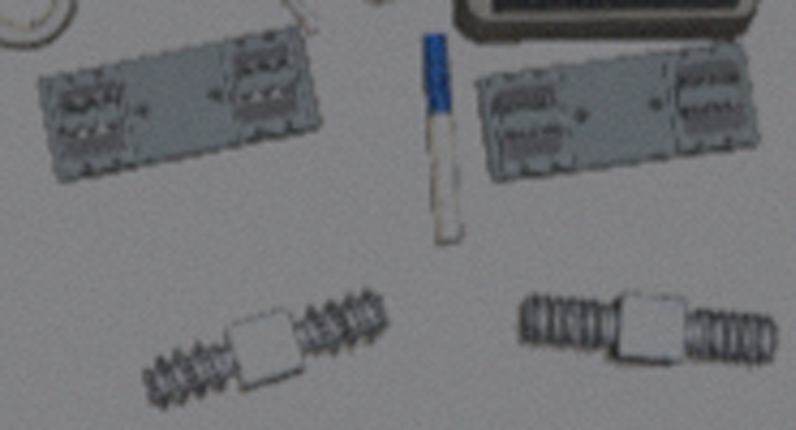

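View pics/side0c.png

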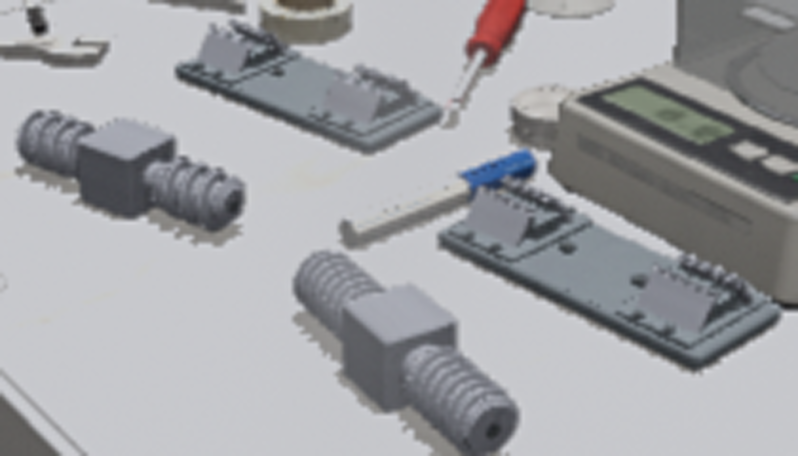

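```bash
cat > h.py <<'E'
import numpy as np,cv2
CAM={"top":(515.05295,274.74287,217.13093,[2.1256395,-2.15855648,0.1370733],[0.25662758,0.60180581,1.2769619]),
"side":(486.28276,279.33769,209.45339,[1.90724806,-0.607843,0.37694278],[-0.35948416,0.26443424,0.56162264])}
def P(n):
    f,cx,cy,r,t=CAM[n]; return np.array([[f,0,cx],[0,f,cy],[0,0,1]]),cv2.Rodrigues(np.array(r))[0],np.array(t)
def toworld(n,uv,z):
    K,R,t=P(n); uv=np.atleast_2d(np.float64(uv))
    d=(np.c_[uv,np.ones(len(uv))]@np.linalg.inv(K).T)@R; c=-R.T@t
    return (c+d*((z-c[2])/d[:,2])[:,None])[:,:2]
def proj(n,X):
    K,R,t=P(n); return cv2.projectPoints(np.float64(X).reshape(-1,1,3),R,t,K,None)[0].reshape(-1,2)
def crop(n,XY,x0=None,y0=None,s=None):
    x0,y0,s=(215,180,4.3) if n=="top" else (200,190,3.8)
    return (np.float64(XY)+.5)/s-.5+[x0,y0]
E
python3 - <<'E'
from h import *
T={"stud_c":([(228,328),(288,308),(304,370),(245,388)],.038,(40,38)),"stud_f":([(622,292),(687,297),(682,362),(616,357)],.038,0),
"g_c":([(40,75),(300,30),(322,127),(60,180)],.010,0),"g_f":([(478,77),(742,43),(758,148),(495,182)],.010,0)}
for k,(c,z,_) in T.items():
    w=toworld("top",crop("top",c),z)*1000
    v=(w[1]-w[0]+w[2]-w[3]); print(k,w.mean(0).round(1),"yaw",np.degrees(np.arctan2(v[1],v[0])).round(1),"sides",[np.linalg.norm(w[i]-w[(i+1)%4]).round(1) for i in range(4)])
for k,c in {"sc":[(153,387),(382,307)],"sf":[(522,320),(774,338)]}.items():
    w=toworld("top",crop("top",c),.019)*1000; v=w[1]-w[0]; print(k,w.mean(0).round(1),np.degrees(np.arctan2(v[1],v[0])).round(1),np.linalg.norm(v))
# side check
S={"stud_f":([(343,322),(405,284),(457,320),(392,363)],.038),"stud_c":([(79,150),(125,120),(176,136),(128,165)],.038)
,"g_c":([(175,70),(442,108),(368,145)],.010),"g_f":([(440,240),(778,312),(698,360)],.010)}
for k,(c,z) in S.items():
    w=toworld("side",crop("side",c),z)*1000; print("side",k,w.round(1).tolist(),w.mean(0).round(1))
E
```

```text
stud_c [494.6 244.5] yaw -73.2 sides [np.float64(37.5), np.float64(37.9), np.float64(36.5), np.float64(36.9)]
stud_f [503.8  16.2] yaw -95.3 sides [np.float64(38.5), np.float64(38.6), np.float64(38.9), np.float64(38.7)]
g_c [647.7 295.2] yaw -80.2 sides [np.float64(162.7), np.float64(62.1), np.float64(163.8), np.float64(66.6)]
g_f [637.3  26.9] yaw -83.5 sides [np.float64(163.8), np.float64(65.7), np.float64(162.0), np.float64(65.8)]
sc [496.5 243.8] -71.6 145.73700056496835
sf [503.8  15.5] -95.0 151.00756078341442
side stud_f [[475.9, 23.1], [518.0, 33.2], [517.2, -5.1], [473.1, -15.9]] [496.    8.8]
side stud_c [[465.5, 245.7], [503.7, 263.9], [515.5, 229.9], [477.4, 214.7]] [490.5 238.5]
side g_c [[593.8, 362.8], [690.3, 220.6], [625.8, 206.5]] [636.6 263.3]
side g_f [[589.0, 96.0], [672.5, -52.6], [612.2, -59.9]] [624.6  -5.5]
```

The left stud and left gauge are coarse (4 big teeth, wide crests). The right pair is fine. First I turn and descend, then move over the coarse stud.

Call:
carry_out([
  [[0, 0, 11], 6.5],
  [[0, 0, 11], 6.5],
  [[0, 0, 11], 6.5],
  [[0, 0, 11], 6.5],
  [[0, 0, 11], 6.5],
  [[0, 0, 11], 6.5],
  [[0, 0, 11], 6.5],
], fingers=70, squeeze=50)

```text
clock: 0.68
position: [0.2584, 0.513, 0.1504]
ee_rot: [0.0, 0.991, 0.136, -0.0]
contact_force: [-0.0, -0.2, -0.1]
width: 0.0704
```

Call:
carry_out([
  [[14.5, 32.8, 0], 0],
  [[14.5, 32.8, 0], 0],
  [[14.5, 32.8, 0], 0],
  [[14.5, 32.8, 0], 0],
  [[14.5, 32.8, 0], 0],
  [[14.5, 32.8, 0], 0],
  [[14.5, 32.8, 0], 0],
  [[14.5, 32.8, 0], 0],
  [[14.5, 32.8, 0], 0],
  [[14.5, 32.8, 0], 0],
])

```text
clock: 1.52
position: [0.4865, 0.2278, 0.1415]
ee_rot: [0.002, 0.99, 0.14, -0.007]
contact_force: [0.1, -0.2, -0.1]
width: 0.0701
```

```bash
cat >> h.py <<'E'
def plan(x,y,z,yaw):
    """target TCP mm and world angle of tool x (deg, mod 180): shift in present tool axes after the turn, turn"""
    from rig import manip
    from scipy.spatial.transform import Rotation as R
    s=manip.get_state(); q=np.array(s["ee_rot"]); M=R.from_quat(q,scalar_first=True).as_matrix()
    a=np.degrees(np.arctan2(M[1,0],M[0,0])); w=(yaw-a+90)%180-90
    d=np.array([x,y,z])-s["position"]*1000; c,sn=np.cos(np.radians(yaw)),np.sin(np.radians(yaw))
    tilt=np.degrees(np.arccos(-M[2,2]))
    print("t",round(s["clock"],2),"pos",(s["position"]*1000).round(1),"ang",a.round(2),"tilt",tilt.round(2),"F",np.round(s["contact_force"],1),"w",round(s["width"]*1000,1))
    print("shift now-axes",(M.T@d).round(1)," after-turn",np.round([c*d[0]+sn*d[1],sn*d[0]-c*d[1],-d[2]],1)," turn",round(-w,1))
E
python3 -c "
from h import *
plan(495.5,244,80,17.5)"
```

```text
t 1.52 pos [486.5 227.8 141.5] ang 16.15 tilt 0.86 F [ 0.1 -0.2 -0.1] w 70.1
shift now-axes [ 14.1 -13.2  61.3]  after-turn [ 13.5 -12.7  61.5]  turn -1.4
```

Call:
carry_out([
  [[3.5, -3.2, 15], -0.7],
  [[3.5, -3.2, 15], -0.7],
  [[3.5, -3.2, 15], 0],
  [[3.2, -3.2, 15], 0],
  [[0, 0, 0], 0],
])

```text
clock: 1.93
position: [0.5035, 0.2347, 0.0789]
ee_rot: [0.004, 0.989, 0.146, -0.005]
contact_force: [-0.8, 0.4, 0.0]
width: 0.0702
```

Run:
```python
from h import *
plan(495.5,244,80,17.5)
from rig import manip
f=manip.get_image("side")["frame"][120:270,150:360]
cv2.imwrite("pics/s1.png",cv2.resize(f,None,fx=3.8,fy=3.8,interpolation=cv2.INTER_CUBIC))
```

```text
t 1.93 pos [503.5 234.7  78.9] ang 16.84 tilt 0.72 F [-0.8  0.4  0. ] w 70.2
shift now-axes [ -4.9 -11.2  -1.2]  after-turn [ -4.8 -11.3  -1.1]  turn -0.7
```

View pics/s1.png

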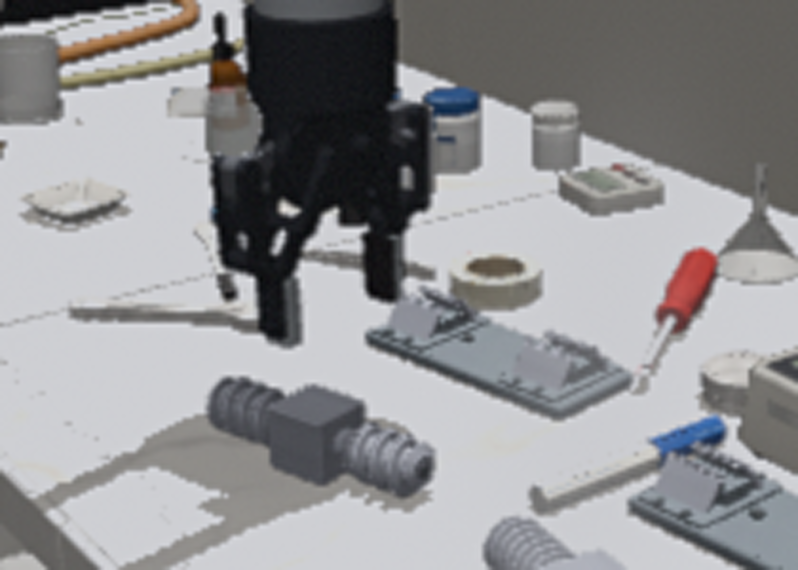

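The gripper hangs behind and above the coarse stud: finger tips at crop (283,340) and (385,297), stud square top centre at about (318,408). I'll check the side camera's offset against the TCP.

Run:
```python
from h import *
c=lambda p:(np.array(p)+.5-[150,120])*3.8-.5
a=np.radians(16.84);x=np.array([np.cos(a),np.sin(a),0])
o=np.array([503.5,234.7,78.9])/1e3
print(c(proj("side",[o,o+x*.035,o-x*.035])).round(0))
T=lambda X,Y,Z:c(proj("side",[[X/1e3,Y/1e3,Z/1e3]]))
print("pred stud top centre",T(495.5,244,38))
yaw=np.radians(-72.5);u=np.array([np.cos(yaw),np.sin(yaw),0]);v=np.array([-u[1],u[0],0])
s0=np.array([495.5,244,38.])
print("top corners",c(proj("side",[(s0+i*20*u+j*19*v)/1e3 for i,j in((-1,-1),(-1,1),(1,1),(1,-1))])).round(0))
plan(495.5,244,80,17.5)
```

```text
[[338. 334.]
 [383. 313.]
 [292. 356.]]
pred stud top centre [[320.22119638 402.46407711]]
top corners [[268. 405.]
 [317. 381.]
 [372. 400.]
 [324. 425.]]
t 1.98 pos [503.8 234.6  80. ] ang 16.86 tilt 0.68 F [ 0.5 -0.6  0.3] w 70.0
shift now-axes [ -5.2 -11.3  -0. ]  after-turn [ -5.1 -11.4  -0. ]  turn -0.6
```

Call:
carry_out([
  [[-3, -6, 0], -0.6],
  [[-3, -6, 0], 0],
  [[0, 0, 0], 0],
  [[0, 0, 0], 0],
])

```text
clock: 2.32
position: [0.4936, 0.2457, 0.0822]
ee_rot: [0.004, 0.988, 0.153, -0.003]
contact_force: [0.2, -0.5, 0.8]
width: 0.07
```

```bash
python3 -c "
from h import *
plan(494.5,243.5,8,17.5)"
```

```text
t 2.32 pos [493.6 245.7  82.2] ang 17.56 tilt 0.59 F [ 0.2 -0.5  0.8] w 70.0
shift now-axes [ 0.8  1.9 74.2]  after-turn [ 0.2  2.3 74.2]  turn 0.1
```

Call:
carry_out([
  [[0, 1, 12], 0],
  [[0, 1, 12], 0],
  [[0, 0, 12], 0],
  [[0, 0, 12], 0],
  [[0, 0, 10], 0],
  [[0, 0, 8], 0],
  [[0, 0, 4], 0],
  [[0, 0, 0], 0],
  [[0, 0, 0], 0],
])

```text
clock: 3.07
position: [0.4972, 0.2464, 0.016]
ee_rot: [0.003, 0.988, 0.155, 0.004]
contact_force: [-0.0, -0.0, 0.8]
width: 0.0696
```

Run:
```python
from h import *
plan(494.5,243.5,8,17.5)
from rig import manip
f=manip.get_image("side")["frame"][150:270,170:330]
cv2.imwrite("pics/s2.png",cv2.resize(f,None,fx=5,fy=5,interpolation=cv2.INTER_CUBIC))
```

```text
t 3.07 pos [497.2 246.4  16. ] ang 17.81 tilt 0.52 F [-0.  -0.   0.8] w 69.6
shift now-axes [-3.5  1.9  8. ]  after-turn [-3.5  1.9  8. ]  turn 0.3
```

View pics/s2.png

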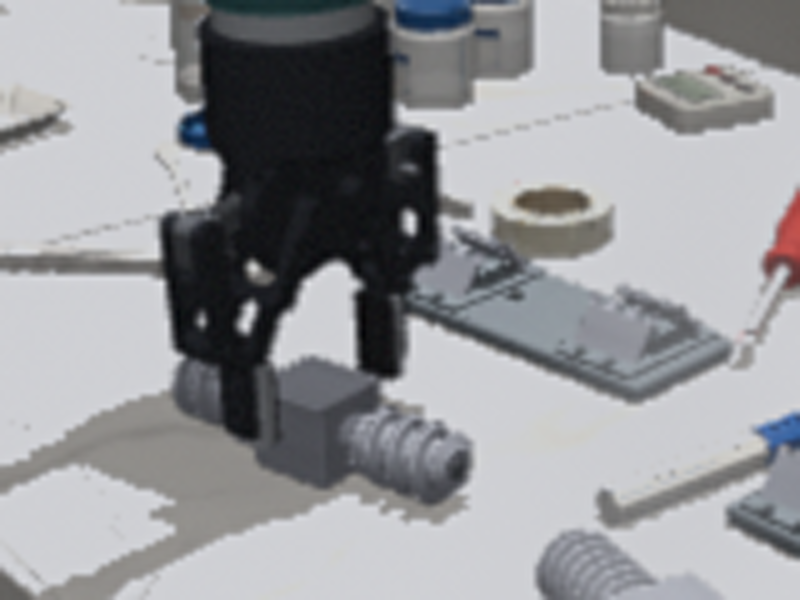

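Run:
```python
from h import *
c=lambda p:(np.array(p)+.5-[170,150])*5-.5
a=np.radians(17.8);x=np.array([np.cos(a),np.sin(a),0]);y=np.array([x[1],-x[0],0])
for z in(16,25):
  o=np.array([497.2,246.4,z])
  print(z,c(proj("side",[(o+i*x+j*y)/1e3 for i,j in((-35,11),(-35,-11),(-49,11),(35,11),(35,-11))])).round(0).tolist())
s0=np.array([494.5,243.5,38.])
print("stud top",c(proj("side",[(s0+i*19*x+j*20*y)/1e3 for i,j in((-1,-1),(1,-1),(1,1),(-1,1))])).round(0).tolist())
s0=np.array([494.5,243.5,0.])
print("stud bot",c(proj("side",[(s0+i*19*x+j*20*y)/1e3 for i,j in((-1,-1),(1,-1),(1,1),(-1,1))])).round(0).tolist())
```

```text
16 [[286.0, 464.0], [246.0, 449.0], [262.0, 478.0], [401.0, 401.0], [361.0, 388.0]]
25 [[285.0, 444.0], [245.0, 429.0], [260.0, 457.0], [400.0, 382.0], [360.0, 369.0]]
stud top [[252.0, 385.0], [315.0, 353.0], [388.0, 377.0], [325.0, 410.0]]
stud bot [[258.0, 468.0], [320.0, 434.0], [392.0, 460.0], [330.0, 495.0]]
```

Call:
carry_out([
  [[-2, 0.5, 5], 0],
  [[-2, 0.5, 4], 0],
  [[0, 0, 2], 0],
  [[0, 0, 0], 0],
])

```text
clock: 3.45
position: [0.4947, 0.2443, 0.0056]
ee_rot: [0.002, 0.988, 0.155, 0.005]
contact_force: [0.2, -0.5, -0.2]
width: 0.07
```

```bash
python3 -c "
from h import *
plan(494,244.3,4,17.5)"
```

```text
t 3.45 pos [494.7 244.3   5.6] ang 17.81 tilt 0.67 F [ 0.2 -0.5 -0.2] w 70.0
shift now-axes [-0.6 -0.2  1.5]  after-turn [-0.6 -0.2  1.6]  turn 0.3
```

Call:
carry_out([
  [[0, 0, 0], 0],
  [[0, 0, 0], 0],
  [[0, 0, 0], 0],
  [[0, 0, 0], 0],
  [[0, 0, 0], 0],
  [[0, 0, 0], 0],
  [[0, 0, 0], 0],
  [[0, 0, 0], 0],
], fingers=30, squeeze=60)

```text
clock: 4.12
position: [0.4952, 0.2444, 0.0059]
ee_rot: [0.002, 0.988, 0.155, 0.006]
contact_force: [-0.1, 0.1, -0.5]
width: 0.0373
```

Call:
carry_out([
  [[0, 0, -6], 0],
  [[0, 0, -12], 0],
  [[0, 0, -15], 0],
  [[0, 0, -15], 0],
  [[0, 0, -15], 0],
  [[0, 0, -12], 0],
  [[0, 0, -5], 0],
  [[0, 0, 0], 0],
  [[0, 0, 0], 0],
])

```text
clock: 4.87
position: [0.4884, 0.2428, 0.0861]
ee_rot: [0.004, 0.988, 0.155, -0.001]
contact_force: [-0.3, -0.3, -3.7]
width: 0.0373
```

```bash
python3 -c "
from h import *
plan(647.7,295.2,80,9.8)
from rig import manip
from scipy.spatial.transform import Rotation as R
print(R.from_quat(manip.get_state()['ee_rot'],scalar_first=True).as_matrix().round(4))
f=manip.get_image('side')['frame'][140:270,170:330]
cv2.imwrite('pics/s3.png',cv2.resize(f,None,fx=4.6,fy=4.6,interpolation=cv2.INTER_CUBIC))"
```

```text
t 4.87 pos [488.4 242.8  86.1] ang 17.8 tilt 0.43 F [-0.3 -0.3 -3.7] w 37.3
shift now-axes [167.7  -1.3   5.4]  after-turn [165.9 -24.6   6.1]  turn 8.0
[[ 0.9521  0.3058 -0.0014]
 [ 0.3057 -0.9521 -0.0073]
 [-0.0036  0.0065 -1.    ]]
```

View pics/s3.png

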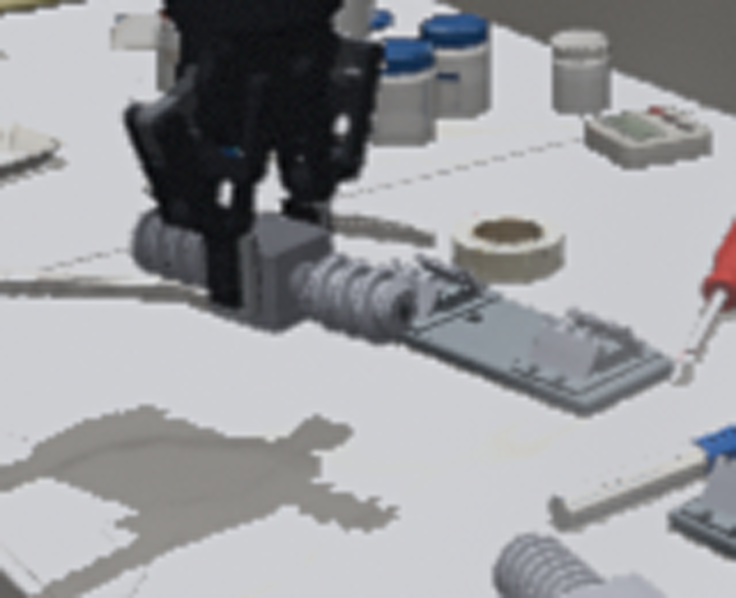

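Run:
```python
from h import *
c=lambda p:(np.array(p)+.5-[170,140])*4.6-.5
M=np.array([[ 0.9521,.3058,-.0014],[.3057,-.9521,-.0073],[-.0036,.0065,-1]])
o=np.array([488.4,242.8,86.1])
for d in(-4,0,4,8):
  f=lambda x,y,z:o+M@np.array([x,y+d,z-13.2])
  print(d,"near end centre, far end centre, top corners, near-vertical bottom",c(proj("side",[f(*p)/1e3 for p in((0,75,0),(0,-75,0),(-19,20,-19),(19,20,-19),(19,-20,-19),(-19,20,19))])).round(0).tolist())
d=0
print("pad near edge tip",c(proj("side",[f(-19,11-8,13.2)/1e3,f(-33,11-8,13.2)/1e3])))
```

```text
-4 near end centre, far end centre, top corners, near-vertical bottom [[402.0, 308.0], [145.0, 234.0], [270.0, 251.0], [330.0, 224.0], [262.0, 206.0], [275.0, 335.0]]
0 near end centre, far end centre, top corners, near-vertical bottom [[410.0, 310.0], [152.0, 235.0], [277.0, 253.0], [337.0, 226.0], [269.0, 208.0], [282.0, 337.0]]
4 near end centre, far end centre, top corners, near-vertical bottom [[417.0, 312.0], [158.0, 237.0], [284.0, 255.0], [344.0, 228.0], [275.0, 210.0], [289.0, 339.0]]
8 near end centre, far end centre, top corners, near-vertical bottom [[425.0, 315.0], [164.0, 239.0], [291.0, 257.0], [352.0, 230.0], [282.0, 211.0], [296.0, 342.0]]
pad near edge tip [[251.57087899 315.3637599 ]
 [228.54257152 326.07743507]]
```

Call:
carry_out([
  [[5, 0, 0], 2],
  [[12, 0, 0], 3],
  [[20, -3, 0], 3],
  [[20, -3, 0], 0],
  [[20, -3, 0], 0],
  [[20, -3, 0], 0],
  [[20, -3, 0], 0],
  [[14, -2, 0], 0],
  [[6, -2, 0], 0],
  [[0, 0, 0], 0],
])

```text
clock: 5.75
position: [0.6152, 0.2854, 0.0693]
ee_rot: [0.007, 0.997, 0.082, -0.014]
contact_force: [0.1, 0.9, -5.1]
width: 0.0371
```

Run:
```python
from h import *
c=lambda p:(np.array(p)+.5-[170,150])*5-.5
a=np.radians(9.8);x=np.array([np.cos(a),np.sin(a),0]);y=np.array([x[1],-x[0],0]);g=np.array([647.7,295.2,10])
print(c(proj("side",[(g+33*i*x+83*j*y)/1e3 for i,j in((1,1),(-1,1),(-1,-1),(1,-1))])).round(0).tolist())
C=[(440+0,240)]
c2=lambda p:(np.array(p)+.5-[200,190])*3.8-.5
print(c2(proj("side",[(g+33*i*x+83*j*y)/1e3 for i,j in((1,1),(-1,1),(-1,-1),(1,-1))])).round(0).tolist())
plan(647.7,295.2,80,9.8)
```

```text
[[741.0, 341.0], [639.0, 388.0], [384.0, 283.0], [486.0, 244.0]]
[[449.0, 107.0], [372.0, 143.0], [178.0, 63.0], [255.0, 34.0]]
t 5.75 pos [615.2 285.4  69.3] ang 9.37 tilt 1.8 F [ 0.1  0.9 -5.1] w 37.1
shift now-axes [ 33.3  -4.2 -11.8]  after-turn [ 33.7  -4.1 -10.7]  turn -0.4
```

Call:
carry_out([
  [[0, 0, -6], 0],
  [[0, 0, -5], 0],
  [[0, 0, 0], 0],
  [[0, 0, 0], 0],
])

```text
clock: 6.08
position: [0.6108, 0.2842, 0.0787]
ee_rot: [0.008, 0.996, 0.082, -0.019]
contact_force: [-0.3, -0.5, -4.0]
width: 0.0373
```

```bash
cat >> h.py <<'E'
def mat():
    from rig import manip
    from scipy.spatial.transform import Rotation as R
    M=R.from_quat(manip.get_state()['ee_rot'],scalar_first=True).as_matrix(); print("z-comp of tool x,y deg",np.degrees(M[2,:2]).round(2)); return M
E
python3 - <<'E'
from h import *
plan(646,294.5,80,9.8);mat()
from rig import manip
s=manip.get_state();print(np.round(s["qpos"],3),np.round(s["qd"],3))
E
```

```text
t 6.08 pos [610.8 284.2  78.7] ang 9.39 tilt 2.32 F [-0.3 -0.5 -4. ] w 37.3
shift now-axes [36.3 -4.4 -2.8]  after-turn [36.4 -4.1 -1.3]  turn -0.4
z-comp of tool x,y deg [-2.19  0.75]
[ 0.336  0.548  1.456 -0.007  1.178  0.174] [ 0.003 -0.021  0.008 -0.001  0.012  0.   ]
```

Call:
carry_out([
  [[5, -1, 0], -0.2],
  [[9, -1, -0.5], -0.2],
  [[9, -1, -0.5], 0],
  [[8, -1, -0.5], 0],
  [[4, 0, 0], 0],
  [[0, 0, 0], 0],
  [[0, 0, 0], 0],
])

```text
clock: 6.67
position: [0.6482, 0.2952, 0.0803]
ee_rot: [0.008, 0.996, 0.086, -0.017]
contact_force: [0.1, -0.5, -4.2]
width: 0.0373
```

Run:
```python
from h import *
plan(646,294.5,60,9.8);mat()
```

```text
t 6.67 pos [648.2 295.2  80.3] ang 9.85 tilt 2.16 F [ 0.1 -0.5 -4.2] w 37.3
shift now-axes [-1.6  0.1 20.4]  after-turn [-2.3  0.3 20.3]  turn 0.0
z-comp of tool x,y deg [-2.04  0.71]
```

Call:
carry_out([
  [[-0.5, 0, 5], 0],
  [[-0.5, 0, 8], 0],
  [[0, 0, 8], 0],
  [[0, 0, 6], 0],
  [[0, 0, 3], 0],
  [[0, 0, 0], 0],
  [[0, 0, 0], 0],
])

```text
clock: 7.25
position: [0.6433, 0.2935, 0.0449]
ee_rot: [0.008, 0.996, 0.086, -0.02]
contact_force: [0.5, -0.1, -3.1]
width: 0.0373
```

Run:
```python
from h import *
plan(646,294.5,60,9.8);mat()
from rig import manip
s=manip.get_image("side")["frame"][160:245,215:335]; t=manip.get_image("top")["frame"][165:235,205:305]
s=cv2.resize(s,None,fx=6.5,fy=6.5,interpolation=cv2.INTER_CUBIC)
cv2.imwrite("pics/s4.png",s)
cv2.imwrite("pics/t4.png",cv2.resize(t,None,fx=7,fy=7,interpolation=cv2.INTER_CUBIC))
```

```text
t 7.25 pos [643.3 293.5  44.9] ang 9.85 tilt 2.5 F [ 0.5 -0.1 -3.1] w 37.3
shift now-axes [  2.2  -0.3 -15.2]  after-turn [  2.8  -0.5 -15.1]  turn 0.0
z-comp of tool x,y deg [-2.38  0.76]
```

View pics/s4.png

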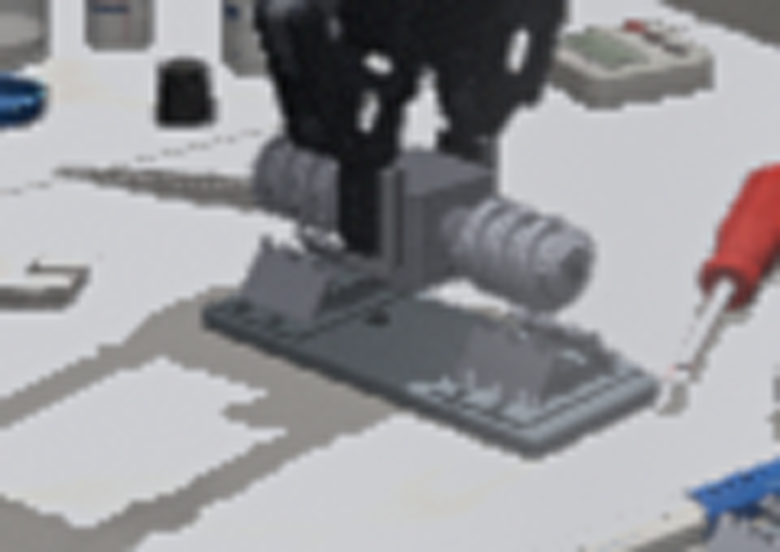

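The gripper holds the stud over the coarse gauge. Base top corners are at crop (204,305), (535,440) and (660,376), and the stud's near end centre is at about (573,262).

Run:
```python
from h import *
w=lambda p,z:toworld("side",(np.float64(p)+.5)/6.5-.5+[215,160],z)*1000
g=w([(204,305),(535,440),(660,376)],10);print(g.round(1).tolist())
gc=(g[0]+g[2])/2
a=np.radians(9.85);x=np.array([np.cos(a),np.sin(a)]);y=np.array([x[1],-x[0]])
e=w([(573,262)],57)[0]; print("gauge c",gc.round(1),"yaw",np.degrees(np.arctan2(*(g[1]-g[0])[::-1])),"end",e.round(1),"rel x,y",((e-gc)@x).round(1),((e-gc)@y).round(1))
sq=w([(402,178),(497,188)],77);print(((sq-gc)@np.c_[x,y]).round(1))
p=lambda X:(proj("side",X)+.5-[215,160])*6.5-.5
G=np.array([646,294.5]);
print(p([[*(G+33*i*x+83*j*y)/1e3,.01] for i,j in((-1,-1),(-1,1),(1,1))]).round(0).tolist())
S=np.array([643.6,293.2]);print(p([[*(S+75*y)/1e3,.057]]).round(0))
```

```text
[[-11159.5, -19891.5], [-11770.5, -16460.9], [-13137.2, -16779.1]]
gauge c [-12148.4 -18335.3] yaw 100.09812034562698 end [ -82989.5 -109218.8] rel x,y -85344.3 77425.0
[[-123861.6  128838.9]
 [-126909.4  122829.8]]
[[204.0, 305.0], [536.0, 441.0], [669.0, 381.0]]
[[583. 278.]]
```

Call:
carry_out([
  [[1, 0, 3], 0],
  [[1, 0, 4], 0],
  [[0.5, 0, 2], 0],
  [[0, 0, 0], 0],
  [[0, 0, 0], 0],
])

```text
clock: 7.77
position: [0.6472, 0.2944, 0.0369]
ee_rot: [0.008, 0.996, 0.086, -0.018]
contact_force: [-0.4, 0.2, -4.9]
width: 0.0374
```

Run:
```python
from h import *
plan(646,294.5,32,9.8);mat()
w=lambda p,z:toworld("side",(np.float64(p)+.5)/6.5-.5+[215,160],z/1e3)*1000
g=w([(204,305),(535,440),(660,376)],10);print(g.round(1).tolist())
a=np.radians(9.85);x=np.array([np.cos(a),np.sin(a)]);y=np.array([x[1],-x[0]])
S=np.array([643.6,293.2])
for z in(57,60,63): print("end rel",(w([(573,262)],z)-S)@np.c_[x,y],"sq corners", ((w([(402,178),(497,188)],z+19)-S)@np.c_[x,y]).round(1).tolist())
```

```text
t 7.77 pos [647.2 294.4  36.9] ang 9.85 tilt 2.27 F [-0.4  0.2 -4.9] w 37.4
shift now-axes [-1.  -0.4  4.9]  after-turn [-1.2 -0.3  4.9]  turn 0.1
z-comp of tool x,y deg [-2.15  0.72]
[[599.1, 370.3], [628.0, 208.0], [692.7, 223.1]]
end rel [[ 7.53836707 63.32034342]] sq corners [[-11.1, 1.1], [4.2, 31.3]]
end rel [[ 2.20977673 68.24776027]] sq corners [[-16.6, 6.7], [-1.4, 36.7]]
end rel [[-3.11881361 73.17517711]] sq corners [[-22.0, 12.4], [-6.9, 42.2]]
```

Call:
carry_out([
  [[-0.3, 0, 2], 0],
  [[0, 0, 1.5], 0],
  [[0, 0, 1], 0],
  [[0, 0, 0], 0],
  [[0, 0, 0], 0],
])

```text
clock: 8.18
position: [0.6468, 0.2942, 0.0321]
ee_rot: [0.008, 0.996, 0.086, -0.018]
contact_force: [0.3, 0.0, -3.9]
width: 0.0373
```

Run:
```python
from h import *
plan(646,294.5,29,9.8);mat()
```

```text
t 8.18 pos [646.8 294.2  32.1] ang 9.85 tilt 2.25 F [ 0.3  0.  -3.9] w 37.3
shift now-axes [-0.7 -0.5  3.2]  after-turn [-0.8 -0.4  3.1]  turn 0.0
z-comp of tool x,y deg [-2.13  0.72]
```

Call:
carry_out([
  [[0, 0, 1], 0],
  [[0, 0, 0.5], 0],
  [[0, 0, 0], 0],
])

```text
clock: 8.43
position: [0.6468, 0.2944, 0.0307]
ee_rot: [0.008, 0.996, 0.086, -0.018]
contact_force: [-0.0, 0.7, -4.1]
width: 0.0375
```

Call:
carry_out([
  [[0, 0, 1], 0],
  [[0, 0, 0.5], 0],
  [[0, 0, 0], 0],
])

```text
clock: 8.68
position: [0.6469, 0.2949, 0.0297]
ee_rot: [0.007, 0.996, 0.086, -0.017]
contact_force: [-0.3, 0.8, -3.5]
width: 0.0373
```

Call:
carry_out([
  [[0, 0, 1], 0],
  [[0, 0, 0.5], 0],
  [[0, 0, 0], 0],
])

```text
clock: 8.93
position: [0.6469, 0.2954, 0.0285]
ee_rot: [0.007, 0.996, 0.086, -0.017]
contact_force: [-0.5, 0.2, -3.7]
width: 0.0371
```

Call:
carry_out([
  [[0, 0, 1], 0],
  [[0, 0, 0.5], 0],
  [[0, 0, 0], 0],
])

```text
clock: 9.18
position: [0.647, 0.2956, 0.0281]
ee_rot: [0.007, 0.996, 0.086, -0.017]
contact_force: [0.3, 0.8, -3.6]
width: 0.0371
```

Call:
carry_out([
  [[0, -0.5, 1.5], 0],
  [[0, -0.5, 1.5], 0],
  [[0, 0, 1], 0],
])

```text
clock: 9.43
position: [0.6472, 0.2956, 0.0279]
ee_rot: [0.007, 0.996, 0.087, -0.016]
contact_force: [-2.0, 0.8, 1.7]
width: 0.0373
```

Run:
```python
from h import *
plan(646,294.5,27,9.8);mat()
```

```text
t 9.43 pos [647.2 295.6  27.9] ang 9.95 tilt 2.01 F [-2.   0.8  1.7] w 37.3
shift now-axes [-1.3  0.9  0.9]  after-turn [-1.3  0.9  0.9]  turn 0.1
z-comp of tool x,y deg [-1.89  0.69]
```

Call:
carry_out([
  [[-0.5, 1.5, 0.5], 0],
  [[-0.5, 1.5, 0.5], 0],
])

```text
clock: 9.6
position: [0.6471, 0.2955, 0.0279]
ee_rot: [0.005, 0.996, 0.087, -0.015]
contact_force: [-1.6, 5.4, 1.2]
width: 0.0372
```

Call:
carry_out([
  [[0, -1.5, 0.5], 0],
  [[0, -1.5, 0.5], 0],
])

```text
clock: 9.77
position: [0.6472, 0.296, 0.0278]
ee_rot: [0.007, 0.996, 0.087, -0.014]
contact_force: [-0.8, -3.4, 4.7]
width: 0.0374
```

It resists both ways along the axis at seat height, so it's meshed. I'll release it and rise.

Call:
carry_out([
  [[0, 0, 0], 0],
  [[0, 0, 0], 0],
  [[0, 0, 0], 0],
  [[0, 0, 0], 0],
], fingers=52)

```text
clock: 10.1
position: [0.6485, 0.2958, 0.0269]
ee_rot: [0.007, 0.996, 0.087, -0.013]
contact_force: [-0.1, 0.0, 0.5]
width: 0.0519
```

Call:
carry_out([
  [[0, 0, -6], 0],
  [[0, 0, -10], 0],
  [[0, 0, -15], 0],
  [[0, 0, -15], 0],
  [[0, 0, -15], 0],
  [[0, 0, -15], 0],
  [[0, 0, -10], 0],
  [[0, 0, -5], 0],
  [[0, 0, 0], 0],
])

```text
clock: 10.85
position: [0.6518, 0.2978, 0.1262]
ee_rot: [0.006, 0.996, 0.086, -0.012]
contact_force: [-0.4, -0.4, 0.1]
width: 0.0521
```

Run:
```python
from h import *
plan(503.8,16,100,-5.2);mat()
from rig import manip
s=manip.get_image("side")["frame"][160:245,215:335]
cv2.imwrite("pics/s5.png",cv2.resize(s,None,fx=6.5,fy=6.5,interpolation=cv2.INTER_CUBIC))
```

```text
t 10.85 pos [651.8 297.8 126.2] ang 9.88 tilt 1.55 F [-0.4 -0.4  0.1] w 52.1
shift now-axes [-193.5  251.9   33.7]  after-turn [-121.9  294.1   26.2]  turn 15.1
z-comp of tool x,y deg [-1.42  0.62]
```

View pics/s5.png

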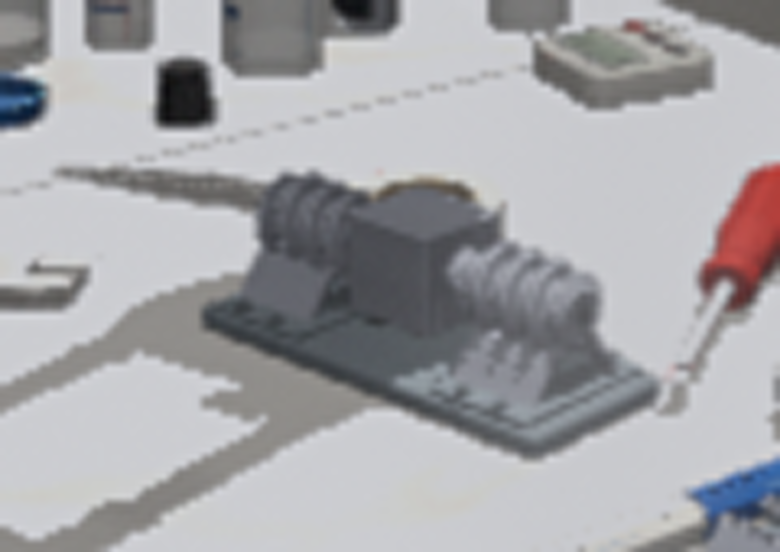

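The coarse stud sits in its gauge: threads are down in both V ends, the square is at (425,255), and it's level. Next is the fine stud.

Call:
carry_out([
  [[0, 0, 0], 5],
  [[0, 0, 0], 5],
  [[-5, 12, 0], 5],
  [[-11, 27, 1], 0],
  [[-14, 34, 1], 0],
  [[-14, 34, 2], 0],
  [[-14, 34, 2], 0],
  [[-14, 34, 2], 0],
  [[-14, 34, 2], 0],
  [[-14, 34, 1], 0],
], fingers=70)

```text
clock: 11.73
position: [0.5217, 0.0636, 0.1099]
ee_rot: [0.008, 0.999, -0.046, -0.017]
contact_force: [0.5, -0.3, -0.4]
width: 0.0698
```

Run:
```python
from h import *
plan(503,16,100,-5.2);mat()
```

```text
t 11.73 pos [521.7  63.6 109.9] ang -5.31 tilt 2.09 F [ 0.5 -0.3 -0.4] w 69.8
shift now-axes [-13.9  49.   11.2]  after-turn [-14.3  49.1   9.9]  turn -0.1
z-comp of tool x,y deg [-1.85  0.97]
```

Call:
carry_out([
  [[-3, 10, 2], 0],
  [[-3, 8, 2], 0],
  [[-2, 6, 2], 0],
  [[-1, 4, 2], 0],
  [[0, 0, 0], 0],
  [[0, 0, 0], 0],
])

```text
clock: 12.23
position: [0.5039, 0.0313, 0.0995]
ee_rot: [0.008, 0.999, -0.049, -0.021]
contact_force: [0.3, -0.2, 0.3]
width: 0.0698
```

Run:
```python
from h import *
plan(503,16,60,-5.2);mat()
```

```text
t 12.23 pos [503.9  31.3  99.5] ang -5.62 tilt 2.54 F [ 0.3 -0.2  0.3] w 69.8
shift now-axes [ 2.2 14.6 39.7]  after-turn [ 0.5 15.3 39.5]  turn -0.4
z-comp of tool x,y deg [-2.32  1.04]
```

Call:
carry_out([
  [[0, 4, 5], -0.2],
  [[0, 4, 10], -0.2],
  [[0.5, 4, 12], 0],
  [[0.5, 2.5, 12], 0],
  [[0.5, 0, 12], 0],
  [[0.5, 0, 12], 0],
  [[0, 0, 8], 0],
  [[0, 0, 4], 0],
  [[0, 0, 0], 0],
  [[0, 0, 0], 0],
])

```text
clock: 13.07
position: [0.5086, 0.0202, 0.0198]
ee_rot: [0.007, 0.999, -0.039, -0.017]
contact_force: [-0.3, 1.1, 0.5]
width: 0.0701
```

Run:
```python
from h import *
plan(503,16,6,-5.2);M=mat()
from rig import manip
d=manip.get_image("side"); o=manip.get_state()["position"]*1000
f=d["frame"][170:310,230:390]
cv2.imwrite("pics/s6.png",cv2.resize(f,None,fx=4.2,fy=4.2,interpolation=cv2.INTER_CUBIC))
c=lambda p:((np.array(p)+.5-[230,170])*4.2-.5).round(0).tolist()
print("pads",c(proj("side",[(o+M@np.array([i,j,-9]))/1e3 for i,j in((-35,11),(-35,-11),(35,11),(35,-11))])))
a=np.radians(-5.2);x=np.array([np.cos(a),np.sin(a)]);y=np.array([x[1],-x[0]]);S=np.array([503,16])
for z in(38,0):print(z,c(proj("side",[[*(S+i*19*x+j*20*y)/1e3,z/1e3] for i,j in((-1,-1),(1,-1),(1,1),(-1,1))])))
```

```text
t 13.07 pos [508.6  20.2  19.8] ang -4.52 tilt 2.14 F [-0.3  1.1  0.5] w 70.1
shift now-axes [-4.8  4.4 14. ]  after-turn [-5.2  4.7 13.8]  turn 0.7
z-comp of tool x,y deg [-1.93  0.92]
pads [[264.0, 471.0], [236.0, 446.0], [410.0, 428.0], [379.0, 405.0]]
38 [[252.0, 417.0], [331.0, 393.0], [386.0, 436.0], [305.0, 462.0]]
0 [[253.0, 497.0], [330.0, 472.0], [384.0, 517.0], [304.0, 545.0]]
```

View pics/s6.png

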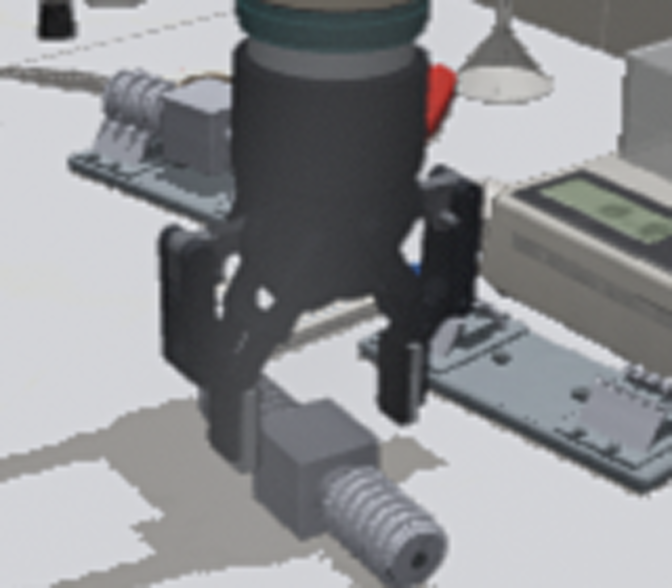

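Fine stud between the open pads: top-face corners at about (256,432), (328,402), (380,435) and (305,472). It lies a few mm nearer the camera than predicted, so I'll correct and grip.

Call:
carry_out([
  [[-2, 2.5, 0], 0.4],
  [[-2, 3, 2], 0.3],
  [[-1.5, 2, 4], 0],
  [[-0.5, 0, 4], 0],
  [[0, 0, 2], 0],
  [[0, 0, 0], 0],
  [[0, 0, 0], 0],
])

```text
clock: 13.7
position: [0.5024, 0.012, 0.0093]
ee_rot: [0.008, 0.999, -0.046, -0.015]
contact_force: [-1.2, 0.2, 0.5]
width: 0.0699
```

Run:
```python
from h import *
plan(502,13,6,-5.2);M=mat()
```

```text
t 13.7 pos [502.4  12.    9.3] ang -5.3 tilt 1.89 F [-1.2  0.2  0.5] w 69.9
shift now-axes [-0.4 -1.   3.3]  after-turn [-0.5 -0.9  3.3]  turn -0.1
z-comp of tool x,y deg [-1.63  0.95]
```

Call:
carry_out([
  [[0, 0, 2], 0],
  [[0, 0, 1.5], 0],
  [[0, 0, 0], 0],
])

```text
clock: 13.95
position: [0.5026, 0.0119, 0.0056]
ee_rot: [0.008, 0.999, -0.046, -0.014]
contact_force: [-0.4, 0.3, 0.4]
width: 0.07
```

Call:
carry_out([
  [[0, 0, 0], 0],
  [[0, 0, 0], 0],
  [[0, 0, 0], 0],
  [[0, 0, 0], 0],
  [[0, 0, 0], 0],
  [[0, 0, 0], 0],
  [[0, 0, 0], 0],
  [[0, 0, 0], 0],
], fingers=30, squeeze=60)

```text
clock: 14.62
position: [0.5027, 0.012, 0.0059]
ee_rot: [0.008, 0.999, -0.046, -0.014]
contact_force: [-1.2, 0.5, -0.8]
width: 0.0374
```

Call:
carry_out([
  [[0, 0, -5], 0],
  [[0, 0, -9], 0],
  [[0, 0, -10], 0],
  [[0, 0, -10], 0],
  [[0, 0, -10], 0],
  [[0, 0, -10], 0],
  [[0, 0, -10], 0],
  [[0, 0, -5], 0],
  [[0, 0, 0], 0],
  [[0, 0, 0], 0],
])

```text
clock: 15.45
position: [0.5008, 0.0138, 0.0788]
ee_rot: [0.007, 0.999, -0.046, -0.018]
contact_force: [0.9, -0.6, -4.4]
width: 0.0376
```

Run:
```python
from h import *
plan(636,26.5,80,6.5);M=mat()
# gauge fine from side0 readings, corrected by the coarse gauge's side error
c2=lambda p:((np.array(p)+.5-[200,190])*3.8-.5).round(0).tolist()
a=np.radians(6.5);x=np.array([np.cos(a),np.sin(a)]);y=np.array([x[1],-x[0]])
for G in([637.3,26.9],[635.5,26.5]):print(c2(proj("side",[[*(np.array(G)+i*33*x+j*83*y)/1e3,.01] for i,j in((-1,-1),(1,1),(-1,1))])))
```

```text
t 15.45 pos [500.8  13.8  78.8] ang -5.28 tilt 2.27 F [ 0.9 -0.6 -4.4] w 37.6
shift now-axes [133.3 -25.   -6.4]  after-turn [135.7   2.7  -1.2]  turn -11.8
z-comp of tool x,y deg [-2.08  0.93]
[[437.0, 229.0], [787.0, 307.0], [700.0, 358.0]]
[[435.0, 231.0], [785.0, 308.0], [698.0, 360.0]]
```

Call:
carry_out([
  [[4, 0, 0], -3],
  [[8, 0, -1], -3],
  [[12, 0, -1], -3],
  [[14, 0, -1], -2.8],
  [[14, 0, -1], 0],
  [[14, 0, -1], 0],
  [[14, 0, -1], 0],
  [[10, 0, -1], 0],
  [[6, 0, 0], 0],
  [[0, 0, 0], 0],
])

```text
clock: 16.28
position: [0.593, 0.0224, 0.0742]
ee_rot: [0.004, 0.998, 0.062, -0.028]
contact_force: [0.4, -0.1, -4.9]
width: 0.0371
```

Run:
```python
from h import *
plan(636.3,26.5,60,6.5);M=mat()
```

```text
t 16.28 pos [593.   22.4  74.2] ang 7.13 tilt 3.22 F [ 0.4 -0.1 -4.9] w 37.1
shift now-axes [44.2  1.3 11.7]  after-turn [43.5  0.9 14.2]  turn 0.6
z-comp of tool x,y deg [-3.2   0.25]
```

Call:
carry_out([
  [[4, 0, 0], 0.3],
  [[8, 0, -1], 0.3],
  [[9, 0, -1], 0],
  [[9, 0, -1], 0],
  [[8, 0, 0], 0],
  [[4, 0, 0], 0],
  [[0, 0, 0], 0],
  [[0, 0, 0], 0],
])

```text
clock: 16.95
position: [0.6365, 0.0278, 0.0735]
ee_rot: [0.004, 0.998, 0.056, -0.03]
contact_force: [-0.7, -0.2, -4.7]
width: 0.0375
```

Run:
```python
from h import *
plan(636.3,26.5,45,6.5);M=mat()
```

```text
t 16.95 pos [636.5  27.8  73.5] ang 6.46 tilt 3.47 F [-0.7 -0.2 -4.7] w 37.5
shift now-axes [ 1.4  1.2 28.5]  after-turn [-0.3  1.3 28.5]  turn -0.0
z-comp of tool x,y deg [-3.46  0.25]
```

Call:
carry_out([
  [[0.5, 0, 5], 0],
  [[0.5, 0, 7], 0],
  [[0.5, 0, 7], 0],
  [[0.3, 0, 5], 0],
  [[0, 0, 2], 0],
  [[0, 0, 0], 0],
  [[0, 0, 0], 0],
])

```text
clock: 17.53
position: [0.6339, 0.0277, 0.0435]
ee_rot: [0.004, 0.998, 0.056, -0.032]
contact_force: [-0.2, 0.4, -3.8]
width: 0.0371
```

Run:
```python
from h import *
plan(636,26.5,36,6.5);M=mat()
from rig import manip
d=manip.get_image("side"); o=manip.get_state()["position"]*1000
f=d["frame"][190:300,280:430]
cv2.imwrite("pics/s7.png",cv2.resize(f,None,fx=5.3,fy=5.3,interpolation=cv2.INTER_CUBIC))
c=lambda p:((np.array(p)+.5-[280,190])*5.3-.5).round(0).tolist()
print("near end centre",c(proj("side",[(o+M@np.array([0,75+d,-13.2]))/1e3 for d in(-4,0,4)])))
a=np.radians(6.5);x=np.array([np.cos(a),np.sin(a)]);y=np.array([x[1],-x[0]]);G=np.array([636.8,26.5])
print("gauge",c(proj("side",[[*(G+i*33*x+j*83*y)/1e3,.01] for i,j in((-1,-1),(1,1),(-1,1))])),"seated end",c(proj("side",[[*(G+75*y)/1e3,.04]])))
```

```text
t 17.53 pos [633.9  27.7  43.5] ang 6.45 tilt 3.74 F [-0.2  0.4 -3.8] w 37.1
shift now-axes [2.5 1.4 7.3]  after-turn [2.  1.4 7.5]  turn -0.0
z-comp of tool x,y deg [-3.74  0.22]
near end centre [[588.0, 326.0], [598.0, 330.0], [608.0, 335.0]]
gauge [[186.0, 321.0], [674.0, 429.0], [552.0, 501.0]] seated end [[601.0, 376.0]]
```

View pics/s7.png

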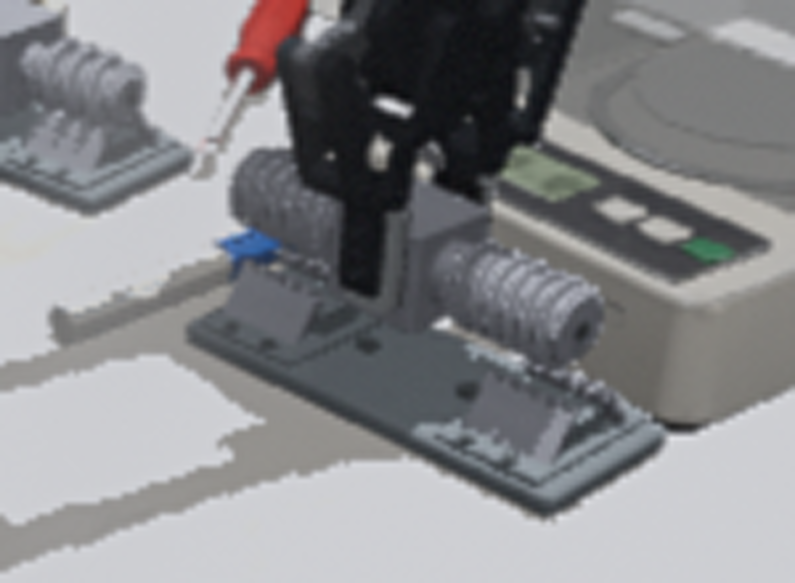

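Call:
carry_out([
  [[0.7, 0.4, 3], 0],
  [[0.7, 0.4, 3], 0],
  [[0.7, 0, 2.5], 0],
  [[0.3, 0, 1.5], 0],
  [[0, 0, 0], 0],
  [[0, 0, 0], 0],
])

```text
clock: 18.08
position: [0.6368, 0.0268, 0.0333]
ee_rot: [0.004, 0.998, 0.056, -0.031]
contact_force: [0.3, -0.3, -3.5]
width: 0.0373
```

Call:
carry_out([
  [[0, 0, 1], 0],
  [[0, 0, 0.5], 0],
  [[0, 0, 0], 0],
])

```text
clock: 18.33
position: [0.6369, 0.0268, 0.0318]
ee_rot: [0.004, 0.998, 0.056, -0.031]
contact_force: [0.7, -0.5, -3.6]
width: 0.037
```

Call:
carry_out([
  [[-0.3, 0, 1], 0],
  [[-0.3, 0, 0.5], 0],
  [[0, 0, 0], 0],
])

```text
clock: 18.58
position: [0.6369, 0.0268, 0.0314]
ee_rot: [0.004, 0.998, 0.056, -0.03]
contact_force: [0.0, 0.2, -3.3]
width: 0.0372
```

Call:
carry_out([
  [[0, 0, 1], 0],
  [[0, 0, 0.5], 0],
  [[0, 0, 0], 0],
])

```text
clock: 18.83
position: [0.637, 0.0268, 0.0311]
ee_rot: [0.004, 0.998, 0.056, -0.03]
contact_force: [-0.9, -0.6, -2.2]
width: 0.0375
```

Call:
carry_out([
  [[0, 0, 1], 0],
  [[0, 0, 0.5], 0],
  [[0, 0, 0], 0],
])

```text
clock: 19.08
position: [0.6371, 0.0268, 0.0309]
ee_rot: [0.004, 0.998, 0.056, -0.029]
contact_force: [-0.5, -0.4, 0.0]
width: 0.0373
```

It's riding on the teeth (31 mm against a seated 27–28 mm). I'll nudge along the axis with light downward bias.

Call:
carry_out([
  [[0, 1, 0.4], 0],
  [[0, 1, 0.5], 0],
  [[0, 0.5, 0.8], 0],
])

```text
clock: 19.33
position: [0.6382, 0.024, 0.0287]
ee_rot: [0.005, 0.998, 0.057, -0.028]
contact_force: [-0.6, -0.9, -2.6]
width: 0.0371
```

Call:
carry_out([
  [[0, 1, 0.5], 0],
  [[0, 1, 0.7], 0],
  [[0, 0, 0.8], 0],
])

```text
clock: 19.58
position: [0.6386, 0.0231, 0.0276]
ee_rot: [0.003, 0.998, 0.057, -0.028]
contact_force: [-1.5, -0.6, 5.8]
width: 0.0373
```

It dropped in at 27.6 mm after about 3.5 mm of nudging. Next I check the resistance both ways.

Call:
carry_out([
  [[0, 1.5, 0.3], 0],
  [[0, 1.5, 0.3], 0],
])

```text
clock: 19.75
position: [0.6387, 0.023, 0.0279]
ee_rot: [0.001, 0.998, 0.057, -0.028]
contact_force: [-1.0, 5.5, 2.8]
width: 0.0374
```

Call:
carry_out([
  [[0, -1.5, 0.3], 0],
  [[0, -1.5, 0.3], 0],
])

```text
clock: 19.92
position: [0.6391, 0.024, 0.0277]
ee_rot: [0.003, 0.998, 0.057, -0.027]
contact_force: [-1.8, -4.4, 1.3]
width: 0.037
```

Run:
```python
from h import *
plan(638.5,23,27,6.5);M=mat()
```

```text
t 19.92 pos [639.1  24.   27.7] ang 6.57 tilt 3.12 F [-1.8 -4.4  1.3] w 37.0
shift now-axes [-0.7  0.9  0.7]  after-turn [-0.7  0.9  0.7]  turn 0.1
z-comp of tool x,y deg [-3.11  0.14]
```

It resists both ways, so it's meshed. I'll open only a little because the scale is close, then rise.

Call:
carry_out([
  [[0, 0, 0], 0],
  [[0, 0, 0], 0],
  [[0, 0, 0], 0],
  [[0, 0, 0], 0],
], fingers=48)

```text
clock: 20.25
position: [0.6393, 0.024, 0.0273]
ee_rot: [0.002, 0.998, 0.057, -0.027]
contact_force: [0.1, -0.3, -0.4]
width: 0.0483
```

Call:
carry_out([
  [[0, 0, -5], 0],
  [[-0.5, 0, -9], 0],
  [[-0.5, 0, -12], 0],
  [[-0.5, 0, -15], 0],
  [[0, 0, -15], 0],
  [[0, 0, -15], 0],
  [[0, 0, -15], 0],
  [[0, 0, -15], 0],
  [[0, 0, -8], 0],
  [[0, 0, 0], 0],
])

```text
clock: 21.08
position: [0.6438, 0.0255, 0.1466]
ee_rot: [0.001, 0.998, 0.056, -0.026]
contact_force: [-0.1, -0.4, -0.1]
width: 0.0476
```

Call:
carry_out([
  [[-8, 0, -5], 0],
  [[-15, 0, -5], 0],
  [[-20, 0, -5], 0],
  [[-20, 0, 0], 0],
  [[-20, 0, 0], 0],
  [[-20, 0, 0], 0],
  [[-12, 0, 0], 0],
  [[-5, 0, 0], 0],
  [[0, 0, 0], 0],
])

```text
clock: 21.83
position: [0.512, 0.012, 0.1653]
ee_rot: [0.001, 0.998, 0.056, -0.032]
contact_force: [0.4, 0.1, 0.8]
width: 0.0478
```

Run:
```python
from h import *
from rig import manip
plan(638.5,23,27,6.5)
d=manip.get_image("side")["frame"]; t=manip.get_image("top")["frame"]
a=cv2.resize(d[180:300,210:420],None,fx=3.7,fy=3.7,interpolation=cv2.INTER_CUBIC)
b=cv2.resize(t[185:230,210:400],(a.shape[1],int(45*a.shape[1]/190)),interpolation=cv2.INTER_CUBIC)[:150]
cv2.imwrite("pics/s8.png",np.vstack([a,b])); print(np.vstack([a,b]).shape)
# bystanders: difference to the first pictures
t0=cv2.imread("pics/top0.png"); df=cv2.absdiff(t,t0).max(2)
for n,(r,c) in {"marker":((185,238),(311,324)),"spanner":((224,273),(167,213)),"tin":((158,183),(293,314)),"driver":((130,188),(240,289)),"tape":((167,193),(207,234))}.items():
    print(n,(df[r[0]:r[1],c[0]:c[1]]>40).sum())
```

```text
t 21.83 pos [512.   12.  165.3] ang 6.47 tilt 3.68 F [0.4 0.1 0.8] w 47.8
shift now-axes [135.5   3.7 129.9]  after-turn [126.9   3.4 138.3]  turn -0.0
(594, 777, 3)
marker 0
spanner 0
tin 0
driver 0
tape 0
```

View pics/s8.png

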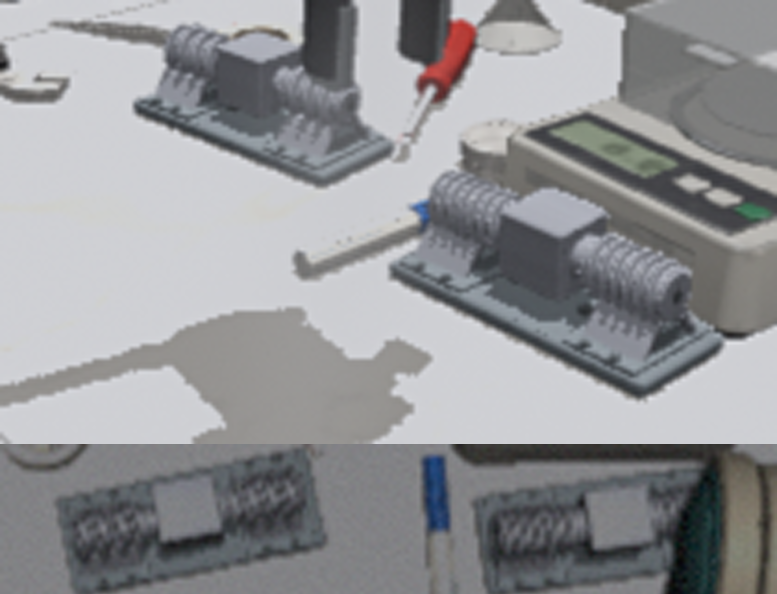

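Both studs lie meshed and level in their gauges: side view, coarse square at (255,75) and fine square at (553,245). In the top view, both are centred in the base plates. The robot is clear, so I'm handing in.

```bash
python3 -c "
from rig import manip
print(manip.sign_off(), manip.get_state()['clock'])"
```

```text
the job is handed in; nothing more can be done
the job is handed in; nothing more can be done
```

Both studs are in their matching gauges, and I handed the job in at about 22 s of the 54 s allowed. The coarse stud went into the left gauge and the fine stud into the right one. Each was lowered in while gripped, then released. The fine stud first rode on the teeth with the TCP at 31 mm, and dropped in after I nudged it about 3.5 mm along its axis.

**Seating:** at release the TCP was at about 27.8 mm for both, which puts the stud centres at about 41 mm. That is roughly 1 mm above the 40 mm seat and below the 43 mm or more of riding on the teeth. Both resisted being pushed either way along the axis (about 4–5 N), and the last pictures show them level in the notches.

**Other things on the bench:** the top view shows no change at the marker, spanner, tin, screwdriver or tape roll.

**Disagreements:**
- The side camera read positions a few mm off the top camera and the arm, so I relied on contact for the final fit.
- The tool had tilted by about 2–3°, mostly as roll about the stud axis. I couldn't correct that with the moves available.

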